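# Empty the tilting barrel tumbler and cap it again

## Task

Unscrew the black cap from the tilting barrel and set it aside, then tip the barrel over with its red crank handle so that all three shell tiles fall into the catch tray under it. Turn the barrel back upright and screw the cap fully home again, leaving the tiles in the tray and the cup, tape roll and marker where they are.

Things in the scene. Friction and masses are not known exactly. Their poses are not given: they have to be found in the camera images.
- stand: Fixed stand: light-wood rimmed tray with two grey ears carrying the blue barrel. Origin on the bench below the barrel; at yaw 0 x points away from the robot, y left, z up. Ears at x = -46 and +46 mm, 40 mm wide, tops at z = 138 mm. The bench to its right (y below -55 mm) is free for 15 cm. A shelf hangs 0.39 m above the bench from world x = 0.61 on: keep the wrist in front of it.
- tray_floor (a point): On the floor of the catch tray, 70 mm left of the stand's origin and 6 mm above the bench. In the stand's frame the tray spans x -65 to +65 mm, y -55 to +145 mm; its walls are 4 mm thick and 30 mm high.
- pivot (a point): Middle of the barrel's tilt axis, fixed on the stand, 118 mm above the bench; the axis runs along the stand's x.
- barrel (a joint): Tilt of the barrel in rad: 0 is upright (a stop); it grows as the mouth tips to the stand's +y (left, over the tray), up to a stop at 2.5, mouth steeply down. It stays where it is left (friction 0.4 Nm). The tiles slide out somewhere beyond 1.8 rad; they may need a short rocking at full tilt.
- mouth (a point): Centre of the barrel's open rim, 78 mm from the pivot along the barrel's axis; turns with the barrel (z out of the mouth, x as the stand's). Barrel 60 mm across, straight bore 42 mm, closed bottom 60 mm below the pivot. Neck 46 mm across, 34 mm long, with a coarse two-start right-hand thread 53 mm across.
- crank_grip (a point): Middle of the red crank handle: round bar 14 mm thick, 50 mm long, parallel to the tilt axis, 60 mm from it, 83 mm from the barrel's middle on the robot's side (web ends 64 mm from it). At tilt 0 it is 70 degrees right of straight up about the pivot, at full tilt 73 degrees left. Grip or cage it from above across the bar and follow the arc; the bar turns between the fingers.
- cap: Loose black screw cap, ribbed, white line on top along its x: 62 mm across, 31 mm high, 26 mm deep inside, about 60 g. Origin: centre of its open underside, z up. At the start it is screwed home: origin 26 mm below the mouth's rim, x along the stand's x. It stands well on the bench, open side down.
- cap_top (a point): Centre of the cap's top face, 31 mm above the cap's origin. Anticlockwise from above loosens; it lifts off after about 2.6 rad (0.4 turn), rising 15 mm a turn; clockwise closes, tightening and stopping 0.1 to 0.4 rad past its starting yaw. It goes on at either of two yaws half a turn apart. Play about 1 mm. Set on unturned, it rests some 5 to 10 mm above home.
- tile_a: Brown coconut-shell tile, 28 x 28 x 6 mm, 12 g, at the start at the bottom of the barrel. Origin: centre of its underside.
- tile_b: Brown coconut-shell tile, 26 x 26 x 5 mm, 12 g, at the start in the barrel. Origin: centre of its underside.
- tile_c: Brown coconut-shell tile, 25 x 26 x 5 mm, 12 g, at the start in the barrel. Origin: centre of its underside.
- tape_roll: Bystander: cream roll of tape lying flat, 90 mm across, 20 mm high; to the right of the stand; origin at its underside.
- cup: Bystander: small white cup, 72 mm across, 52 mm high, to the right of the stand; origin at its underside.
- marker: Bystander: black marker pen, 133 x 60 x 12 mm as it lies, left of the tray; origin at its underside.

How it is judged (in metres and radians):
On the way, in this order (a step that is already met when the one before it is completed fails the run):
1. the cap is unscrewed and clear of the barrel (distance between cap and mouth above 0.06 m), for 0.2 s.
2. with the cap off, all three tiles lie in the catch tray (z of tile_a in the frame of stand between 0 and 0.035 m and x of tile_a in the frame of stand between -0.065 and 0.065 m and y of tile_a in the frame of stand between -0.055 and 0.145 m and z of tile_b in the frame of stand between 0 and 0.035 m and x of tile_b in the frame of stand between -0.065 and 0.065 m and y of tile_b in the frame of stand between -0.055 and 0.145 m and z of tile_c in the frame of stand between 0 and 0.035 m and x of tile_c in the frame of stand between -0.065 and 0.065 m and y of tile_c in the frame of stand between -0.055 and 0.145 m and distance between cap and mouth above 0.06 m), for 0.2 s.
At the end, for the whole second after the job is handed in: All three tiles lie at rest inside the catch tray; the barrel is upright within 0.1 rad; the cap sits square on the neck (within 0.06 rad), screwed down to within 1.5 mm of fully home, released and at rest (z of tile_a in the frame of stand between 0 and 0.035 m and x of tile_a in the frame of stand between -0.065 and 0.065 m and y of tile_a in the frame of stand between -0.055 and 0.145 m and z of tile_b in the frame of stand between 0 and 0.035 m and x of tile_b in the frame of stand between -0.065 and 0.065 m and y of tile_b in the frame of stand between -0.055 and 0.145 m and z of tile_c in the frame of stand between 0 and 0.035 m and x of tile_c in the frame of stand between -0.065 and 0.065 m and y of tile_c in the frame of stand between -0.055 and 0.145 m and value of joint barrel below 0.1 rad and z of cap in the frame of mouth below -0.0245 m and distance between cap and mouth below 0.03 m and angle between the z axis of cap and the z axis of mouth, either way round below 0.06 rad and linear speed of each of cap, tile_a, tile_b, tile_c below 0.02 m/s); the robot touches nothing.
It fails at once if the tape roll is moved more than 30 mm (distance of tape_roll from where it was at the start of the episode above 0.03 m).
It fails at once if the cup is moved more than 30 mm (distance of cup from where it was at the start of the episode above 0.03 m).
It fails at once if the marker is moved more than 30 mm (distance of marker from where it was at the start of the episode above 0.03 m).
It also fails if it takes over 72 s, if anything falls off the work surface, if the arm or the gripper's body presses on something with over 40 N, if the wrist force passes 120 N, or if a joint passes its speed limit or range.

## Robot

A 6-joint arm with a two-finger parallel gripper is mounted at the origin on a cart in front of the work surface, level with it; the furniture and walls round the work are solid. World frame = base frame: x ahead of the robot, y to its left, z up, the work surface at z = 0. Lengths are in mm, angles in rad, forces in N, time in s.
With the tool pointing down it reaches from about 300 to 875 mm from the base axis. Payload 6.4 kg.
Tool frame: the origin (TCP) lies at the very end of the fingers, on their centre line; the grasp point (between the pads) lies 19 mm behind it; z points along the fingers, y is the line along which they close (so a half turn about z gives the same grasp; the last joint's range is limited). The gripper opens to 85 mm and grips with 20 to 120 N. Pads are 22 mm wide; open, the fingers measure 114 mm over their backs; the gripper's body (76 mm by 85 mm) begins 54 mm behind the grasp point. The pads swing forward as they close: fully open they stand 13 mm farther back than shut.
Start: joints at [-1.53, 0.181, 1.607, -0, 1.354, -0.206], TCP at [140.489, -557.588, 231.288] pointing down, gripper open.
Joint ranges: [-2.99, 2.99], [-0.89, 2.07], [0.3, 2.58], [-1.14, 4.28], [0, 2.63], [-3.12, 3.12]. Speed limits (rad/s): [2.57, 2.57, 3.01, 3.14, 3.14, 3.14].

## Interface

Orientations are given as a unit quaternion [x, y, z, w].
In Python, from station import manip gives the robot as it stands.
- The arm moves only by the tool jog_arm, never from a script. Its argument "plan" is a list of rows, each an object of numbers: "x", "y", "z": the shift along the tool's x, y, z in units of 40 mm (1.0 is 40 mm); "turn": the turn about the tool's z in units of 6 degrees (1.0 is 6 degrees); "grip": the finger opening in mm, from 0 to 85.4. In form: [{"x": .., "y": .., "z": .., "turn": .., "grip": ..}, ...]. A call has 1 to 5 rows; each row is the pose to reach, as a shift and turn from the pose commanded when the call began, along the tool's axes at that moment; what a row does not reach only later rows make up. A row lasts 1/10 s, in which the tool goes at most 50 mm and 8.59 degrees, less where a joint would pass 70% of its speed; a pose out of reach is approached as far as the arm can. A call with a gripper value outside its range is refused whole. The fingers move at their own pace and stop on an object; "squeeze" is the grip in N (left out, the last holds). Time passes only in rows, so rows that repeat a pose let the fingers close. It gives the time, the measured TCP pose, the force, the opening and the grip force at its end, in the units of the state.
- manip.get_obs(): the state, without advancing time (a new reading comes with each control period).
- manip.snapshot(name): name is "side" or "top"; returns (picture, depth): 480x640x3 uint8, red, green, blue; 480x640 float32, mm along the optical axis (not along the pixel's ray), 0 where there is no reading.
- manip.camera_info(name): a dict with "K" (3x3 intrinsics, pixels), "k1" (the pictures are not rectified: a ray, as slopes to the right and down, at radius r is drawn at 1 + k1 r^2 times it, then the intrinsics apply), "pose" (4x4, takes a point from camera to world coordinates). Camera axes: x right, y down, z forward; pixel columns grow to the right and rows downward; lengths in mm; the calibration is good to about 2 mm. A picture is of the moment at which its call begins. camera_info takes no time and is no camera call.
- manip.hand_in(): hands the job in; it is judged then, once.
The state is a dict: "time": time; "joint_pos": joint angles; "qvel": joint speeds; "joint_efforts": joint torques, N m; "tool_pos": TCP position; "tcp_rot": TCP orientation; "contact_force": force on the tool from outside, world axes, zero at the start; "ft_torque": the same for the moment, N m; "opening": opening from 0.0 (shut) to 1.0 (fully open); "grasp_force": force on a finger pad.
Only numpy, scipy, OpenCV 4.12 (cv2) and the standard library are available. Lean on these libraries where they do the work, as an engineer would, in place of code of your own. Each camera call takes 0.05 s, during which the arm holds its last target. There are 200 camera calls.

## Working session

There is one attempt and no reset: what is moved stays moved. The work goes in short steps, Python scripts to look and compute and a tool call to move; the robot and the scene stay as the last step left them, time stands still between calls to the robot, and variables do not carry over. Pictures are saved under pics/ and viewed, at most 10 in all, crops included, and the job is handed in when it is done.

Besides the shell and the picture viewer there is one more tool, called after ">>>" by a JSON object that holds its "method" and its "body", one argument or row to a line. jog_arm: Moves the arm, as the interface text tells. Its arguments: {"type":"object","properties":{"plan":{"type":"array"},"squeeze":{"type":"number"}},"required":["plan"]}

```bash
mkdir -p pics
cat > h.py <<'E'
import numpy as np, cv2
from station import manip
from scipy.spatial.transform import Rotation as R
def snap(n,name):
    p,d=manip.snapshot(n); cv2.imwrite(f'pics/{name}.png',p[:,:,::-1]); np.save(f'pics/{name}.npy',d); return p,d
def cloud(n,d):
    c=manip.camera_info(n);K=np.array(c['K'],float)
    v,u=np.mgrid[0:480,0:640]
    k=c['k1']
    x=(u-K[0,2])/K[0,0];y=(v-K[1,2])/K[1,1];xd,yd=x.copy(),y.copy()
    for _ in range(15):
        f=1+k*(x*x+y*y); x,y=xd/f,yd/f
    P=np.stack([x*d,y*d,d,np.ones_like(d)],-1)@np.array(c['pose']).T
    P=P[...,:3]; P[d==0]=np.nan; return P
E
python3 - <<'E'
from h import *
for n in ('side','top'):
    p,d=snap(n,n+'0'); print(n,manip.camera_info(n)); np.save(f'pics/{n}0c.npy',cloud(n,d))
print(manip.get_obs())
E
```

```text
side {'K': array([[541.88289135,   0.        , 320.16476196],
       [  0.        , 541.88289135, 239.92209781],
       [  0.        ,   0.        ,   1.        ]]), 'k1': -0.14066609214944303, 'pose': array([[-8.87199276e-01, -2.51505883e-01,  3.86810336e-01,
         7.26934083e+01],
       [-4.61381813e-01,  4.87369146e-01, -7.41348864e-01,
         7.26535548e+02],
       [-2.06582258e-03, -8.36191429e-01, -5.48433794e-01,
         7.40177882e+02],
       [ 0.00000000e+00,  0.00000000e+00,  0.00000000e+00,
         1.00000000e+00]])}
top {'K': array([[526.99676352,   0.        , 325.45900295],
       [  0.        , 526.99676352, 241.1931618 ],
       [  0.        ,   0.        ,   1.        ]]), 'k1': 0.033175310098806386, 'pose': array([[-6.48555830e-03, -9.87880198e-01,  1.55082727e-01,
         3.39209473e+02],
       [-9.99873297e-01,  4.15186713e-03, -1.53672126e-02,
        -8.77276960e+01],
       [ 1.45370821e-02, -1.55162743e-01, -9.87781958e-01,
         1.23902463e+03],
       [ 0.00000000e+00,  0.00000000e+00,  0.00000000e+00,
         1.00000000e+00]])}
{'time': 0.1, 'joint_pos': array([-1.53032535e+00,  1.81462652e-01,  1.60791615e+00,  2.12099112e-05,
        1.35376607e+00, -2.06308170e-01]), 'qvel': array([-0.00078949, -0.00103018, -0.00021005,  0.00014496, -0.00028758,
        0.00229722]), 'joint_efforts': array([ 7.08855696e-04, -4.45880020e+01, -3.52238131e+01, -2.55228870e-04,
        4.16306168e-03, -3.88410754e-06]), 'tool_pos': array([ 140.460914  , -557.07692432,  230.47259714]), 'tcp_rot': array([ 9.92397143e-01,  1.23074400e-01,  7.45989315e-05, -7.72584347e-04]), 'contact_force': array([ 0.01179085, -0.86007738,  0.26874965]), 'ft_torque': array([-0.00904055,  0.01695242,  0.00871899]), 'grasp_force': 0.0, 'opening': 1.0036386252179406}
```

View pics/top0.png

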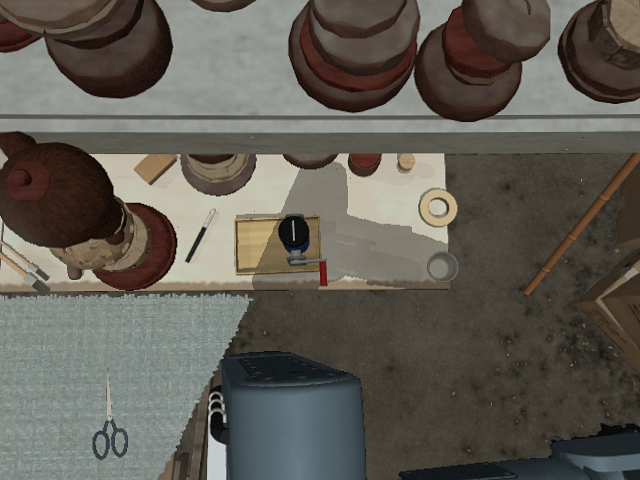

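View pics/side0.png

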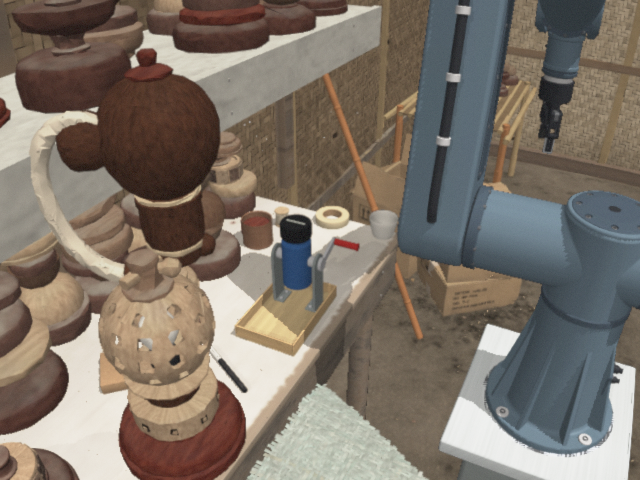

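The top view shows the cap at (294,233) with its white line nearly vertical, the tray spanning (236–321, 217–275), the red handle at (323,272), the cup at (443,267) and the tape at (438,207). The side view agrees: the barrel stands upright with the crank to its right.

Run:
```python
from h import *
p=cv2.imread('pics/top0.png').astype(int);P=np.load('pics/top0c.npy')
b,g,r=p[...,0],p[...,1],p[...,2]
v,u=np.mgrid[0:480,0:640]
roi=(u>230)&(u<345)&(v>205)&(v<300)
def st(m,n):
    q=P[m];q=q[~np.isnan(q[:,0])];print(n,len(q),q.mean(0).round(1),np.median(q,0).round(1),q.min(0).round(1),q.max(0).round(1));return q
z=P[...,2]
cap=roi&(z>190)&(z<215);q=st(cap,'cap')
print(cv2.minEnclosingCircle(q[:,:2].astype(np.float32)))
w=cap&(b>120);q=st(w,'line');
if len(q)>2: c=q[:,:2]-q[:,:2].mean(0);print(np.linalg.svd(c)[2][0],'line dir')
red=roi&(r>120)&(g<70)&(b<70);q=st(red,'red');c=q[:,:2]-q[:,:2].mean(0);print(np.linalg.svd(c)[2][0], np.percentile(c@np.linalg.svd(c)[2][0],[1,99]))
tr=roi&(z>22)&(z<38);q=st(tr,'rim');print(cv2.minAreaRect(q[:,:2].astype(np.float32)))
for nm,(cu,cv_) in dict(cup=(443,267),tape=(438,207)).items():
    m=(abs(u-cu)<22)&(abs(v-cv_)<22)&(z>12)&(z<70);st(m,nm)
for n in('pics/side0',):
    P=np.load('pics/side0c.npy');p=cv2.imread('pics/side0.png').astype(int);b,g,r=p[...,0],p[...,1],p[...,2];z=P[...,2]
    m=(u>275)&(u<318)&(v>210)&(v<245)&(z>193)&(z<215);q=st(m,'side cap');print(cv2.minEnclosingCircle(q[:,:2].astype(np.float32)))
    m=(u>325)&(u<365)&(v>230)&(v<255)&(r>120)&(g<70);st(m,'side red')
```

```text
cap 734 [523.6 -39.5 199.1] [523.3 -39.2 199.1] [493.2 -69.1 190. ] [554.6  -8.9 206.1]
((524.4763793945312, -39.374046325683594), 31.613750457763672)
line 22 [524.3 -39.2 199.8] [524.1 -39.1 199.8] [507.2 -41.1 195.2] [544.1 -37.  203.6]
[-0.99943298 -0.03367062] line dir<stdin>:7: RuntimeWarning: Mean of empty slice.
  ret = um.true_divide(
  return _methods._mean(a, axis=axis, dtype=dtype,
Traceback (most recent call last):
ValueError: zero-size array to reduction operation minimum which has no identity
```

```bash
python3 - 2>&1 <<'E'
from h import *
p=cv2.imread('pics/top0.png').astype(int);P=np.load('pics/top0c.npy')
b,g,r=p[...,0],p[...,1],p[...,2]
v,u=np.mgrid[0:480,0:640]
roi=(u>230)&(u<345)&(v>205)&(v<300)
def st(m,n):
    q=P[m];q=q[~np.isnan(q[:,0])]
    if not len(q): print(n,'none',m.sum());return np.zeros((3,3))
    print(n,len(q),q.mean(0).round(1),np.median(q,0).round(1),q.min(0).round(1),q.max(0).round(1));return q
def ax(q):
    c=q[:,:2]-q[:,:2].mean(0);d=np.linalg.svd(c)[2][0];print(d,np.percentile(c@d,[1,99]))
z=P[...,2]
red=roi&(r>90)&(g<0.45*r)&(b<0.45*r);q=st(red,'red');ax(q)
tr=roi&(z>24)&(z<36);q=st(tr,'rim');print(cv2.minAreaRect(q[:,:2].astype(np.float32)))
for nm,(cu,cv_) in dict(cup=(443,267),tape=(438,207)).items():
    st((abs(u-cu)<22)&(abs(v-cv_)<22)&(z>12)&(z<70),nm)
P=np.load('pics/side0c.npy');p=cv2.imread('pics/side0.png').astype(int);b,g,r=p[...,0],p[...,1],p[...,2];z=P[...,2]
m=(u>275)&(u<318)&(v>210)&(v<245)&(z>195)&(z<215);q=st(m,'side cap');print(cv2.minEnclosingCircle(q[:,:2].astype(np.float32)))
m=(u>325)&(u<365)&(v>230)&(v<255)&(r>90)&(g<.45*r)&(b<.45*r);q=st(m,'side red');ax(q)
E
```

```text
red 119 [443.1 -99.3 143. ] [442.2 -99.2 142.8] [ 418.9 -105.4  138.4] [467.5 -94.9 149.9]
[-0.99998777 -0.00494578] [-24.30150324  24.13438843]
rim 442 [519.7  15.8  28.1] [520.4  26.6  28.1] [453.8 -93.9  24.1] [590.  106.7  33.7]
((522.3577880859375, 5.7130584716796875), (130.41384887695312, 199.7586669921875), 2.3869338035583496)
cup 417 [ 470.4 -381.4   36.2] [ 473.1 -389.1   41.2] [ 431.4 -408.5   12.1] [ 502.8 -336.3   55.2]
tape 785 [ 609.5 -374.    18. ] [ 608.9 -373.9   17.9] [ 566.1 -418.    12.1] [ 654.6 -329.7   25.2]
side cap 494 [522.2 -33.9 200.8] [522.2 -33.  201.1] [492.7 -68.7 195. ] [555.1  -6.3 204.9]
((523.7608032226562, -37.5124626159668), 32.9552116394043)
side red 132 [442.  -93.2 141.6] [442.2 -93.2 142. ] [417.9 -98.7 134.2] [468.4 -87.1 147.6]
[-0.99973163 -0.02316592] [-25.92394849  23.95499238]
```

>>> {"method": "jog_arm", "body": {
  "plan": [
    {"x":0.83,"y":-0.68,"grip":85},
    {"x":1.66,"y":-1.36,"grip":85},
    {"x":2.49,"y":-2.04,"grip":85},
    {"x":3.32,"y":-2.72,"grip":85},
    {"x":4.15,"y":-3.4,"grip":85}
  ],
  "squeeze": 60
}}

```text
invalid input
```

>>> {"method": "jog_arm", "body": {
  "plan": [
    {"x":0.83,"y":-0.68,"grip":85},
    {"x":1.66,"y":-1.36,"grip":85},
    {"x":2.49,"y":-2.04,"grip":85},
    {"x":3.32,"y":-2.72,"grip":85},
    {"x":4.15,"y":-3.4,"grip":85}
  ]
}}

```text
invalid input
```

>>> {"method": "jog_arm", "body": {
  "plan": [
    {"x":0.83,"y":-0.68,"grip":85},
    {"x":1.66,"y":-1.36,"grip":85},
    {"x":2.49,"y":-2.04,"grip":85},
    {"x":3.32,"y":-2.72,"grip":85},
    {"x":4.15,"y":-3.4,"grip":85}
  ]
}}

```text
invalid input
```

>>> {"method": "jog_arm", "body": {
  "plan": [
    {"x":0.83,"y":-0.68,"z":0,"turn":0,"grip":85},
    {"x":1.66,"y":-1.36,"z":0,"turn":0,"grip":85},
    {"x":2.49,"y":-2.04,"z":0,"turn":0,"grip":85},
    {"x":3.32,"y":-2.72,"z":0,"turn":0,"grip":85},
    {"x":4.15,"y":-3.4,"z":0,"turn":0,"grip":85}
  ],
  "squeeze": 60
}}

```text
time: 0.6
tool_pos: [268.8, -383.4, 230.9]
tcp_rot: [0.992, 0.123, 0.0, -0.0]
contact_force: [1.2, 0.1, -0.3]
opening: 0.994
grasp_force: 0.0
```

>>> {"method": "jog_arm", "body": {
  "plan": [
    {"x":0.83,"y":-0.68,"z":0,"turn":0,"grip":85},
    {"x":1.66,"y":-1.36,"z":0,"turn":0,"grip":85},
    {"x":2.49,"y":-2.04,"z":0,"turn":0,"grip":85},
    {"x":3.32,"y":-2.72,"z":0,"turn":0,"grip":85},
    {"x":4.15,"y":-3.4,"z":0,"turn":0,"grip":85}
  ]
}}

```text
time: 1.1
tool_pos: [396.6, -211.0, 231.1]
tcp_rot: [0.992, 0.123, -0.0, -0.0]
contact_force: [0.6, -0.7, 0.4]
opening: 0.996
grasp_force: 0.0
```

>>> {"method": "jog_arm", "body": {
  "plan": [
    {"x":0.83,"y":-0.68,"z":0,"turn":0.9,"grip":85},
    {"x":1.66,"y":-1.36,"z":0,"turn":1.8,"grip":85},
    {"x":2.49,"y":-2.04,"z":0,"turn":2.8,"grip":85},
    {"x":3.32,"y":-2.72,"z":0,"turn":3.8,"grip":85},
    {"x":4.16,"y":-3.42,"z":0,"turn":4.75,"grip":85}
  ]
}}

```text
time: 1.6
tool_pos: [524.5, -37.7, 231.0]
tcp_rot: [0.992, -0.127, -0.0, 0.0]
contact_force: [0.3, -0.4, 0.5]
opening: 0.992
grasp_force: 0.0
```

>>> {"method": "jog_arm", "body": {
  "plan": [
    {"x":0,"y":0.03,"z":0.7,"turn":0,"grip":85},
    {"x":0,"y":0.03,"z":1.3,"turn":0,"grip":85},
    {"x":0,"y":0.03,"z":1.65,"turn":0,"grip":80},
    {"x":0,"y":0.03,"z":1.65,"turn":0,"grip":50},
    {"x":0,"y":0.03,"z":1.65,"turn":0,"grip":50}
  ]
}}

```text
time: 2.1
tool_pos: [523.2, -40.1, 165.4]
tcp_rot: [0.992, -0.125, -0.001, -0.001]
contact_force: [-1.0, 4.0, -6.2]
opening: 0.712
grasp_force: 66.2
```

>>> {"method": "jog_arm", "body": {
  "plan": [
    {"x":0,"y":0,"z":0,"turn":0,"grip":50},
    {"x":0,"y":0,"z":0,"turn":0,"grip":50},
    {"x":0,"y":0,"z":0,"turn":0,"grip":50}
  ]
}}

```text
time: 2.4
tool_pos: [523.2, -40.1, 165.4]
tcp_rot: [0.992, -0.125, -0.0, -0.001]
contact_force: [-1.0, 4.7, -5.8]
opening: 0.713
grasp_force: 66.2
```

>>> {"method": "jog_arm", "body": {
  "plan": [
    {"x":0,"y":0.01,"z":-0.009,"turn":-1.4,"grip":50},
    {"x":0,"y":0.02,"z":-0.018,"turn":-2.8,"grip":50},
    {"x":0,"y":0.02,"z":-0.026,"turn":-4.2,"grip":50},
    {"x":0,"y":0.02,"z":-0.035,"turn":-5.6,"grip":50},
    {"x":0,"y":0.02,"z":-0.044,"turn":-7.0,"grip":50}
  ]
}}

```text
time: 2.9
tool_pos: [524.0, -41.0, 167.4]
tcp_rot: [0.97, 0.242, 0.001, -0.0]
contact_force: [2.6, 4.3, -8.4]
opening: 0.709
grasp_force: 66.7
```

```bash
python3 -c "
from h import *
o=manip.get_obs();print(o['ft_torque'],o['contact_force'],o['joint_pos'],o['tool_pos'])"
```

```text
[ 0.49177868 -0.41146764 -0.18297541] [ 2.56035227  4.30915226 -8.35150966] [-3.04939994e-01  1.37764903e-01  1.79278799e+00  1.25705188e-03
  1.20957328e+00  7.77545439e-01] [523.96284095 -41.03041088 167.39442175]
```

>>> {"method": "jog_arm", "body": {
  "plan": [
    {"x":0,"y":0,"z":-0.009,"turn":-1.4,"grip":50},
    {"x":0,"y":0,"z":-0.018,"turn":-2.8,"grip":50},
    {"x":0,"y":0,"z":-0.026,"turn":-4.2,"grip":50},
    {"x":0,"y":0,"z":-0.035,"turn":-5.6,"grip":50},
    {"x":0,"y":0,"z":-0.044,"turn":-7.0,"grip":50}
  ]
}}

```text
time: 3.4
tool_pos: [525.0, -41.9, 169.5]
tcp_rot: [0.819, 0.573, 0.001, 0.002]
contact_force: [5.4, 0.9, -8.6]
opening: 0.709
grasp_force: 67.1
```

>>> {"method": "jog_arm", "body": {
  "plan": [
    {"x":0,"y":0,"z":-0.009,"turn":-1.4,"grip":50},
    {"x":0,"y":0,"z":-0.018,"turn":-2.8,"grip":50},
    {"x":0,"y":0,"z":-0.026,"turn":-4.2,"grip":50},
    {"x":0,"y":0,"z":-0.035,"turn":-5.6,"grip":50},
    {"x":0,"y":0,"z":-0.044,"turn":-7.0,"grip":50}
  ]
}}

```text
time: 3.9
tool_pos: [524.8, -42.2, 171.2]
tcp_rot: [0.56, 0.829, 0.001, 0.002]
contact_force: [6.2, 1.7, -8.7]
opening: 0.711
grasp_force: 67.5
```

>>> {"method": "jog_arm", "body": {
  "plan": [
    {"x":0,"y":0,"z":-0.009,"turn":-1.4,"grip":50},
    {"x":0,"y":0,"z":-0.018,"turn":-2.8,"grip":50},
    {"x":0,"y":0,"z":-0.026,"turn":-4.2,"grip":50},
    {"x":0,"y":0,"z":-0.035,"turn":-5.6,"grip":50},
    {"x":0,"y":0,"z":-0.044,"turn":-6.0,"grip":50}
  ]
}}

```text
time: 4.4
tool_pos: [525.8, -41.6, 174.2]
tcp_rot: [0.277, 0.961, 0.001, 0.003]
contact_force: [4.6, 4.1, -2.4]
opening: 0.709
grasp_force: 68.1
```

```bash
python3 -c "
from h import *
o=manip.get_obs();print(o['ft_torque'],o['contact_force'],o['joint_pos'],o['tool_pos'])
p,d=snap('side','s1');cv2.imwrite('pics/s1c.png',cv2.resize(p[180:320,230:390,::-1],None,fx=4,fy=4))"
```

```text
[ 0.69844278 -0.75142942 -0.16887087] [ 4.55759337  4.11304942 -2.35404138] [-3.05147633e-01  1.30492344e-01  1.78607468e+00  1.72714860e-03
  1.21912921e+00 -1.31564644e+00] [525.77370075 -41.56332993 174.1654268 ]
```

View pics/s1c.png

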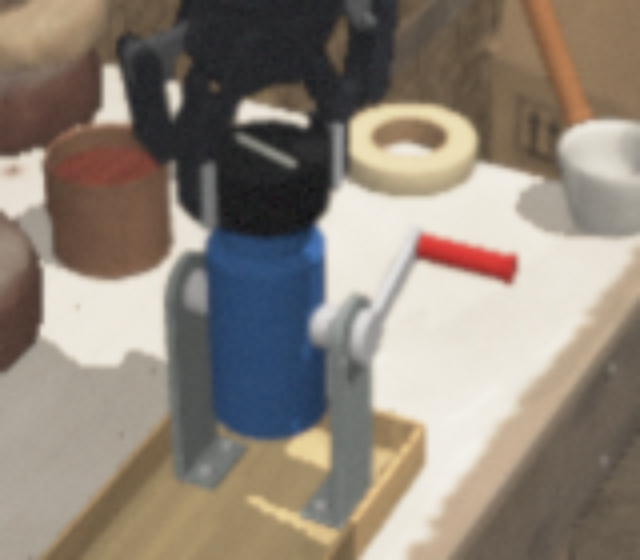

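The crop shows the cap turned, its white line now at (240,138)–(295,165), and risen off the blue shoulder. It looks free, so I'll lift it.

>>> {"method": "jog_arm", "body": {
  "plan": [
    {"x":0,"y":0,"z":-0.1,"turn":0,"grip":50},
    {"x":0,"y":0,"z":-0.25,"turn":0,"grip":50},
    {"x":0,"y":0,"z":-0.5,"turn":0,"grip":50},
    {"x":0,"y":0,"z":-0.9,"turn":0,"grip":50},
    {"x":0,"y":0,"z":-1.4,"turn":0,"grip":50}
  ]
}}

```text
time: 4.95
tool_pos: [523.2, -41.8, 229.6]
tcp_rot: [0.279, 0.96, -0.0, -0.0]
contact_force: [0.7, -0.6, 0.1]
opening: 0.707
grasp_force: 68.2
```

```bash
python3 -c "
from h import *
o=manip.get_obs();print(o['ft_torque'],o['joint_pos'][5],o['tcp_rot'])
p,d=snap('side','s2');P=cloud('side',d);z=P[...,2]
v,u=np.mgrid[0:480,0:640]
for lo in range(100,300,8):
  m=(u>270)&(u<330)&(v>150)&(v<270)&(z>lo)&(z<lo+8)&(abs(P[...,0]-524)<36)&(abs(P[...,1]+39)<36)
  print(lo,m.sum(),np.median(p[m],0) if m.sum() else '')
"
```

```text
[ 0.01334201  0.05887107 -0.00149899] -1.3110203428281584 [ 2.78871155e-01  9.60328445e-01 -3.94408713e-04 -2.92902148e-05]
100 33 [ 44.  67. 101.]
108 97 [ 45.  71. 108.]
116 105 [ 46.  72. 109.]
124 123 [ 46.  73. 109.]
132 101 [ 45.  72. 108.]
140 104 [ 45.  72. 109.]
148 102 [ 45.  72. 109.]
156 191 [ 50.  79. 120.]
164 84 [ 45.  71. 108.]
172 126 [ 45.  71. 109.]
180 171 [ 45.  73. 110.]
188 171 [ 47.  73. 110.]
196 26 [ 66.  89. 118.]
204 0 
212 0 
220 0 
228 11 [102.  97.  90.]
236 124 [36. 36. 36.]
244 161 [31. 31. 32.]
252 159 [32. 31. 33.]
260 477 [36. 36. 37.]
268 65 [55. 51. 51.]
276 53 [44. 45. 47.]
284 89 [40. 41. 43.]
292 80 [38. 39. 41.]
```

>>> {"method": "jog_arm", "body": {
  "plan": [
    {"x":-0.5,"y":-0.57,"z":0,"turn":0,"grip":50},
    {"x":-1.2,"y":-1.4,"z":0,"turn":0,"grip":50},
    {"x":-1.9,"y":-2.2,"z":0,"turn":0,"grip":50},
    {"x":-2.3,"y":-2.65,"z":0.5,"turn":0,"grip":50},
    {"x":-2.5,"y":-2.9,"z":1.4,"turn":0,"grip":50}
  ]
}}

```text
time: 5.5
tool_pos: [548.2, -197.3, 175.5]
tcp_rot: [0.28, 0.96, -0.002, 0.004]
contact_force: [0.9, 0.3, -0.6]
opening: 0.712
grasp_force: 68.3
```

>>> {"method": "jog_arm", "body": {
  "plan": [
    {"x":0,"y":0,"z":1.1,"turn":0,"grip":50},
    {"x":0,"y":0,"z":2.2,"turn":0,"grip":50},
    {"x":0,"y":0,"z":3.1,"turn":0,"grip":50},
    {"x":0,"y":0,"z":3.7,"turn":0,"grip":50},
    {"x":0,"y":0,"z":4.0,"turn":0,"grip":50}
  ]
}}

```text
time: 6.0
tool_pos: [544.4, -192.6, 10.1]
tcp_rot: [0.279, 0.96, 0.0, -0.002]
contact_force: [0.7, -0.1, -0.3]
opening: 0.714
grasp_force: 68.2
```

>>> {"method": "jog_arm", "body": {
  "plan": [
    {"x":0,"y":0,"z":0.1,"turn":0,"grip":50},
    {"x":0,"y":0,"z":0.2,"turn":0,"grip":50},
    {"x":0,"y":0,"z":0.25,"turn":0,"grip":50},
    {"x":0,"y":0,"z":0.3,"turn":0,"grip":50},
    {"x":0,"y":0,"z":0.3,"turn":0,"grip":50}
  ]
}}

```text
time: 6.5
tool_pos: [546.2, -193.1, 1.0]
tcp_rot: [0.279, 0.96, -0.0, 0.001]
contact_force: [-0.6, -0.4, -0.2]
opening: 0.711
grasp_force: 68.2
```

>>> {"method": "jog_arm", "body": {
  "plan": [
    {"x":0,"y":0,"z":0.03,"turn":0,"grip":50},
    {"x":0,"y":0,"z":0.06,"turn":0,"grip":50},
    {"x":0,"y":0,"z":0.08,"turn":0,"grip":50}
  ]
}}

```text
time: 6.8
tool_pos: [545.8, -192.9, -2.8]
tcp_rot: [0.279, 0.96, -0.0, 0.0]
contact_force: [-0.9, 0.9, -0.8]
opening: 0.715
grasp_force: 68.2
```

>>> {"method": "jog_arm", "body": {
  "plan": [
    {"x":0,"y":0,"z":0,"turn":0,"grip":72},
    {"x":0,"y":0,"z":0,"turn":0,"grip":85},
    {"x":0,"y":0,"z":0,"turn":0,"grip":85},
    {"x":0,"y":0,"z":-0.1,"turn":0,"grip":85},
    {"x":0,"y":0,"z":-0.8,"turn":0,"grip":85}
  ]
}}

```text
time: 7.3
tool_pos: [543.2, -191.4, 26.6]
tcp_rot: [0.279, 0.96, 0.001, -0.003]
contact_force: [0.1, 0.3, -0.3]
opening: 0.999
grasp_force: 0.0
```

>>> {"method": "jog_arm", "body": {
  "plan": [
    {"x":0,"y":0,"z":-1.1,"turn":0,"grip":85},
    {"x":0,"y":0,"z":-2.2,"turn":0,"grip":85},
    {"x":0,"y":0,"z":-3.3,"turn":0,"grip":85},
    {"x":0,"y":0,"z":-4.0,"turn":0,"grip":85},
    {"x":0,"y":0,"z":-4.0,"turn":0,"grip":85}
  ]
}}

```text
time: 7.8
tool_pos: [548.6, -194.4, 195.3]
tcp_rot: [0.279, 0.96, -0.001, 0.005]
contact_force: [0.7, -0.2, 0.4]
opening: 0.994
grasp_force: 0.0
```

>>> {"method": "jog_arm", "body": {
  "plan": [
    {"x":0.6,"y":0.1,"z":0,"turn":-1.1,"grip":85},
    {"x":1.4,"y":0.25,"z":0,"turn":-2.3,"grip":85},
    {"x":2.3,"y":0.4,"z":0,"turn":-3.5,"grip":85},
    {"x":3.1,"y":0.5,"z":0,"turn":-4.7,"grip":85},
    {"x":3.5,"y":0.58,"z":0,"turn":-5.78,"grip":85}
  ]
}}

```text
time: 8.3
tool_pos: [437.4, -96.4, 187.9]
tcp_rot: [-0.023, 1.0, 0.001, -0.001]
contact_force: [0.1, 0.0, 0.3]
opening: 0.996
grasp_force: 0.0
```

>>> {"method": "jog_arm", "body": {
  "plan": [
    {"x":0,"y":0,"z":0,"turn":0,"grip":60},
    {"x":0,"y":0,"z":0,"turn":0,"grip":50}
  ]
}}

```text
time: 8.5
tool_pos: [440.2, -98.5, 189.1]
tcp_rot: [-0.019, 1.0, -0.0, 0.0]
contact_force: [-0.1, -1.3, -1.1]
opening: 0.687
grasp_force: 0.0
```

```bash
python3 -c "
from h import *
o=manip.get_obs();print(o['joint_pos'],o['tcp_rot'],o['tool_pos'])
p,d=snap('top','t2');P=cloud('top',d);z=P[...,2]
m=(abs(P[...,0]-545)<50)&(abs(P[...,1]+193)<50)&(z>22)&(z<50)
q=P[m];print(len(q),q.mean(0));print(cv2.minEnclosingCircle(q[:,:2].astype(np.float32)))
l=q[p[m].mean(1)>120];print(len(l));c=l[:,:2]-l[:,:2].mean(0);print(np.linalg.svd(c)[2][0])
"
```

```text
[-4.84238160e-01 -6.01273092e-02  1.95054717e+00 -1.24412366e-04
  1.25057800e+00 -2.09310649e+00] [-1.90544131e-02  9.99818402e-01 -1.95159770e-04  2.32039279e-04] [440.19573312 -98.48689735 189.07781229]
282 [ 553.16477665 -195.9462737    29.09240726]
((543.7424926757812, -192.6803741455078), 30.41193199157715)
16
[0.6295644 0.7769483]
```

>>> {"method": "jog_arm", "body": {
  "plan": [
    {"x":0,"y":0,"z":0.7,"turn":0,"grip":50},
    {"x":0,"y":0,"z":1.4,"turn":0,"grip":50},
    {"x":0,"y":0,"z":1.72,"turn":0,"grip":50},
    {"x":0,"y":0,"z":1.72,"turn":0,"grip":30},
    {"x":0,"y":0,"z":1.72,"turn":0,"grip":10}
  ],
  "squeeze": 30
}}

```text
time: 9.05
tool_pos: [440.6, -98.8, 120.8]
tcp_rot: [-0.02, 1.0, -0.0, 0.0]
contact_force: [0.3, 0.8, 1.2]
opening: 0.255
grasp_force: 0.0
```

>>> {"method": "jog_arm", "body": {
  "plan": [
    {"x":0,"y":0,"z":0,"turn":0,"grip":10},
    {"x":0,"y":0,"z":0,"turn":0,"grip":10}
  ]
}}

```text
time: 9.25
tool_pos: [441.0, -99.1, 121.5]
tcp_rot: [-0.02, 1.0, -0.001, 0.001]
contact_force: [0.6, -1.4, -0.3]
opening: 0.15
grasp_force: 29.4
```

```bash
python3 -c "
import numpy as np
a0=np.radians(-70)
for t in np.arange(0,2.51,0.125): print(round(t,3),'y',((60*np.sin(a0+t)-60*np.sin(a0))/40).round(3),'z',(-(60*np.cos(a0+t)-60*np.cos(a0))/40).round(3))"
```

```text
0.0 y 0.0 z -0.0
0.125 y 0.075 z -0.172
0.25 y 0.171 z -0.333
0.375 y 0.286 z -0.481
0.5 y 0.419 z -0.613
0.625 y 0.567 z -0.728
0.75 y 0.728 z -0.823
0.875 y 0.9 z -0.898
1.0 y 1.08 z -0.95
1.125 y 1.265 z -0.98
1.25 y 1.452 z -0.986
1.375 y 1.639 z -0.969
1.5 y 1.822 z -0.929
1.625 y 1.998 z -0.867
1.75 y 2.166 z -0.782
1.875 y 2.321 z -0.678
2.0 y 2.463 z -0.555
2.125 y 2.588 z -0.416
2.25 y 2.694 z -0.261
2.375 y 2.781 z -0.095
2.5 y 2.846 z 0.08
```

>>> {"method": "jog_arm", "body": {
  "plan": [
    {"x":0,"y":0.075,"z":-0.172,"turn":0,"grip":10},
    {"x":0,"y":0.171,"z":-0.333,"turn":0,"grip":10},
    {"x":0,"y":0.286,"z":-0.481,"turn":0,"grip":10},
    {"x":0,"y":0.419,"z":-0.613,"turn":0,"grip":10},
    {"x":0,"y":0.567,"z":-0.728,"turn":0,"grip":10}
  ]
}}

```text
time: 9.75
tool_pos: [440.2, -79.6, 151.7]
tcp_rot: [-0.02, 1.0, -0.004, 0.001]
contact_force: [-4.3, -16.7, 3.3]
opening: 0.15
grasp_force: 29.3
```

>>> {"method": "jog_arm", "body": {
  "plan": [
    {"x":0,"y":0.161,"z":-0.095,"turn":0,"grip":10},
    {"x":0,"y":0.333,"z":-0.17,"turn":0,"grip":10},
    {"x":0,"y":0.513,"z":-0.222,"turn":0,"grip":10},
    {"x":0,"y":0.698,"z":-0.252,"turn":0,"grip":10},
    {"x":0,"y":0.885,"z":-0.258,"turn":0,"grip":10}
  ]
}}

```text
time: 10.25
tool_pos: [439.9, -44.3, 163.8]
tcp_rot: [-0.02, 1.0, -0.005, 0.003]
contact_force: [-4.8, -12.0, 13.0]
opening: 0.151
grasp_force: 31.5
```

>>> {"method": "jog_arm", "body": {
  "plan": [
    {"x":0,"y":0.187,"z":0.017,"turn":0,"grip":10},
    {"x":0,"y":0.37,"z":0.057,"turn":0,"grip":10},
    {"x":0,"y":0.546,"z":0.119,"turn":0,"grip":10},
    {"x":0,"y":0.714,"z":0.204,"turn":0,"grip":10},
    {"x":0,"y":0.869,"z":0.308,"turn":0,"grip":10}
  ]
}}

```text
time: 10.75
tool_pos: [438.6, -8.2, 150.2]
tcp_rot: [-0.02, 1.0, -0.003, 0.003]
contact_force: [0.5, -14.1, 5.4]
opening: 0.15
grasp_force: 32.5
```

>>> {"method": "jog_arm", "body": {
  "plan": [
    {"x":0,"y":0.142,"z":0.123,"turn":0,"grip":10},
    {"x":0,"y":0.267,"z":0.262,"turn":0,"grip":10},
    {"x":0,"y":0.373,"z":0.417,"turn":0,"grip":10},
    {"x":0,"y":0.46,"z":0.583,"turn":0,"grip":10},
    {"x":0,"y":0.525,"z":0.758,"turn":0,"grip":10}
  ]
}}

```text
time: 11.25
tool_pos: [437.8, 13.2, 119.7]
tcp_rot: [-0.021, 1.0, -0.003, 0.003]
contact_force: [-0.3, -10.7, 7.2]
opening: 0.151
grasp_force: 35.0
```

>>> {"method": "jog_arm", "body": {
  "plan": [
    {"x":0,"y":0,"z":0,"turn":0,"grip":10},
    {"x":0,"y":0,"z":0,"turn":0,"grip":10}
  ]
}}

```text
time: 11.45
tool_pos: [437.8, 13.5, 118.8]
tcp_rot: [-0.02, 1.0, -0.002, 0.003]
contact_force: [5.1, -7.7, -2.1]
opening: 0.149
grasp_force: 34.0
```

```bash
python3 -c "
from h import *
p,d=snap('side','s3');cv2.imwrite('pics/s3c.png',cv2.resize(p[180:360,210:390,::-1],None,fx=3.3,fy=3.3))"
```

```text
(no output)
```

View pics/s3c.png

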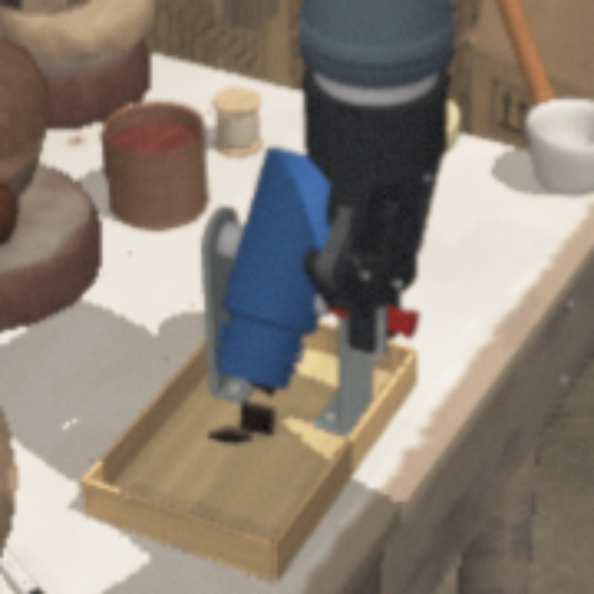

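The barrel is at full tilt with its mouth over the tray. One tile lies flat at (230,435), one is just landing at (258,417), and one is still leaving the mouth at (262,388). I'll rock it briefly.

>>> {"method": "jog_arm", "body": {
  "plan": [
    {"x":0,"y":-0.152,"z":-0.341,"turn":0,"grip":10},
    {"x":0,"y":0,"z":0,"turn":0,"grip":10},
    {"x":0,"y":-0.152,"z":-0.341,"turn":0,"grip":10},
    {"x":0,"y":0,"z":0,"turn":0,"grip":10},
    {"x":0,"y":0,"z":0,"turn":0,"grip":10}
  ]
}}

```text
time: 12.0
tool_pos: [437.5, 14.1, 118.5]
tcp_rot: [-0.02, 1.0, -0.002, 0.003]
contact_force: [5.5, -6.4, -4.7]
opening: 0.151
grasp_force: 32.9
```

>>> {"method": "jog_arm", "body": {
  "plan": [
    {"x":0,"y":0,"z":0,"turn":0,"grip":10},
    {"x":0,"y":0,"z":0,"turn":0,"grip":10}
  ]
}}

```text
time: 12.2
tool_pos: [437.5, 14.1, 118.5]
tcp_rot: [-0.02, 1.0, -0.002, 0.003]
contact_force: [5.3, -5.4, -5.0]
opening: 0.15
grasp_force: 32.9
```

```bash
python3 -c "
from h import *
p,d=snap('side','s4');cv2.imwrite('pics/s4c.png',cv2.resize(p[230:350,220:350,::-1],None,fx=5,fy=5))"
```

```text
(no output)
```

View pics/s4c.png

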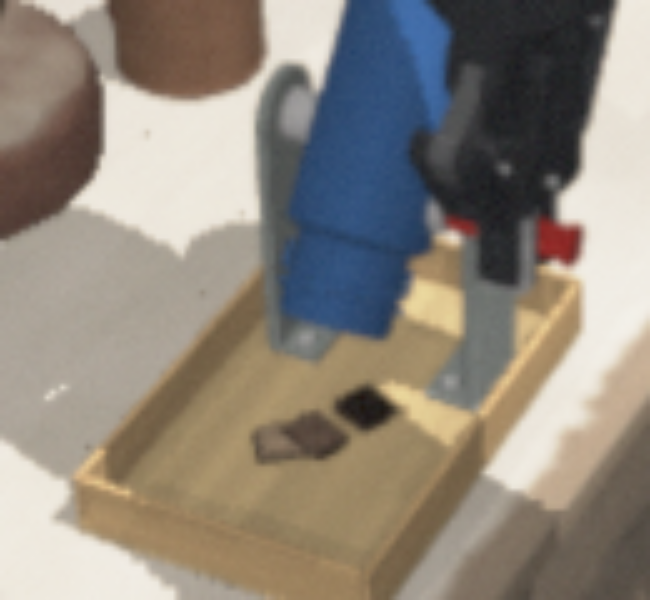

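The crop shows all three tiles in the tray, at (275,445), (318,435) and (367,408). Next I'll turn the barrel back upright.

>>> {"method": "jog_arm", "body": {
  "plan": [
    {"x":0,"y":-0.065,"z":-0.175,"turn":0,"grip":10},
    {"x":0,"y":-0.152,"z":-0.341,"turn":0,"grip":10},
    {"x":0,"y":-0.258,"z":-0.496,"turn":0,"grip":10},
    {"x":0,"y":-0.383,"z":-0.635,"turn":0,"grip":10},
    {"x":0,"y":-0.525,"z":-0.758,"turn":0,"grip":10}
  ]
}}

```text
time: 12.75
tool_pos: [438.1, -4.1, 148.4]
tcp_rot: [-0.02, 1.0, 0.002, 0.003]
contact_force: [9.1, 10.1, -5.7]
opening: 0.152
grasp_force: 30.7
```

>>> {"method": "jog_arm", "body": {
  "plan": [
    {"x":0,"y":-0.155,"z":-0.104,"turn":0,"grip":10},
    {"x":0,"y":-0.323,"z":-0.189,"turn":0,"grip":10},
    {"x":0,"y":-0.499,"z":-0.251,"turn":0,"grip":10},
    {"x":0,"y":-0.682,"z":-0.291,"turn":0,"grip":10},
    {"x":0,"y":-0.869,"z":-0.308,"turn":0,"grip":10}
  ]
}}

```text
time: 13.25
tool_pos: [439.6, -38.0, 162.5]
tcp_rot: [-0.02, 1.0, 0.002, 0.003]
contact_force: [4.6, 9.8, 1.4]
opening: 0.148
grasp_force: 31.1
```

>>> {"method": "jog_arm", "body": {
  "plan": [
    {"x":0,"y":-0.187,"z":0.006,"turn":0,"grip":10},
    {"x":0,"y":-0.372,"z":0.036,"turn":0,"grip":10},
    {"x":0,"y":-0.552,"z":0.088,"turn":0,"grip":10},
    {"x":0,"y":-0.724,"z":0.163,"turn":0,"grip":10},
    {"x":0,"y":-0.885,"z":0.258,"turn":0,"grip":10}
  ]
}}

```text
time: 13.75
tool_pos: [440.8, -74.3, 151.4]
tcp_rot: [-0.02, 1.0, 0.001, 0.002]
contact_force: [1.0, 7.9, 6.9]
opening: 0.152
grasp_force: 33.0
```

>>> {"method": "jog_arm", "body": {
  "plan": [
    {"x":0,"y":-0.148,"z":0.115,"turn":0,"grip":10},
    {"x":0,"y":-0.281,"z":0.247,"turn":0,"grip":10},
    {"x":0,"y":-0.396,"z":0.395,"turn":0,"grip":10},
    {"x":0,"y":-0.492,"z":0.556,"turn":0,"grip":10},
    {"x":0,"y":-0.567,"z":0.728,"turn":0,"grip":10}
  ]
}}

```text
time: 14.25
tool_pos: [441.6, -97.3, 122.1]
tcp_rot: [-0.02, 1.0, 0.001, 0.002]
contact_force: [0.7, 7.7, 9.4]
opening: 0.15
grasp_force: 36.0
```

>>> {"method": "jog_arm", "body": {
  "plan": [
    {"x":0,"y":-0.01,"z":0.06,"turn":0,"grip":10},
    {"x":0,"y":-0.02,"z":0.1,"turn":0,"grip":10},
    {"x":0,"y":-0.02,"z":0.1,"turn":0,"grip":10}
  ]
}}

```text
time: 14.55
tool_pos: [441.7, -98.7, 118.1]
tcp_rot: [-0.02, 1.0, 0.0, 0.002]
contact_force: [1.6, 2.8, 5.8]
opening: 0.15
grasp_force: 36.0
```

>>> {"method": "jog_arm", "body": {
  "plan": [
    {"x":0,"y":0,"z":0,"turn":0,"grip":40},
    {"x":0,"y":0,"z":0,"turn":0,"grip":60},
    {"x":0,"y":0,"z":-0.3,"turn":0,"grip":60},
    {"x":0,"y":0,"z":-1.0,"turn":0,"grip":60},
    {"x":0,"y":0,"z":-1.85,"turn":0,"grip":85}
  ]
}}

```text
time: 15.05
tool_pos: [438.9, -98.7, 190.8]
tcp_rot: [-0.02, 1.0, 0.001, -0.001]
contact_force: [0.8, 0.4, -0.1]
opening: 0.852
grasp_force: 0.0
```

```bash
python3 -c "
from h import *
o=manip.get_obs();print(o['tool_pos'],o['tcp_rot'])
p,d=snap('side','s5');P=cloud('side',d);z=P[...,2]
cv2.imwrite('pics/s5c.png',cv2.resize(p[180:360,210:390,::-1],None,fx=3.3,fy=3.3))
q=P[(z>190)&(z<202)&(abs(P[...,0]-524)<33)&(abs(P[...,1]+39)<33)];print(len(q),q.mean(0),q.min(0),q.max(0),cv2.minEnclosingCircle(q[:,:2].astype(np.float32)))
p,d=snap('top','t5');P=cloud('top',d);z=P[...,2]
q=P[(z>185)&(z<205)&(abs(P[...,0]-524)<33)&(abs(P[...,1]+39)<33)];print(len(q),q.mean(0),cv2.minEnclosingCircle(q[:,:2].astype(np.float32)))
cv2.imwrite('pics/t5c.png',cv2.resize(p[195:305,225:365,::-1],None,fx=5,fy=5))
"
```

```text
[438.94687233 -98.73925879 190.8363229 ] [-2.01531930e-02  9.99795845e-01  6.34077360e-04 -1.30962258e-03]
154 [524.38931072 -36.42244883 193.54660606] [501.57607682 -61.56729149 190.02138998] [547.20889117 -12.6939771  197.54021003] ((523.983154296875, -35.99285888671875), 25.83955955505371)
1 [534.30647059 -18.78267065 195.61535367] ((534.3064575195312, -18.782670974731445), 9.999999747378752e-05)
```

View pics/t5c.png

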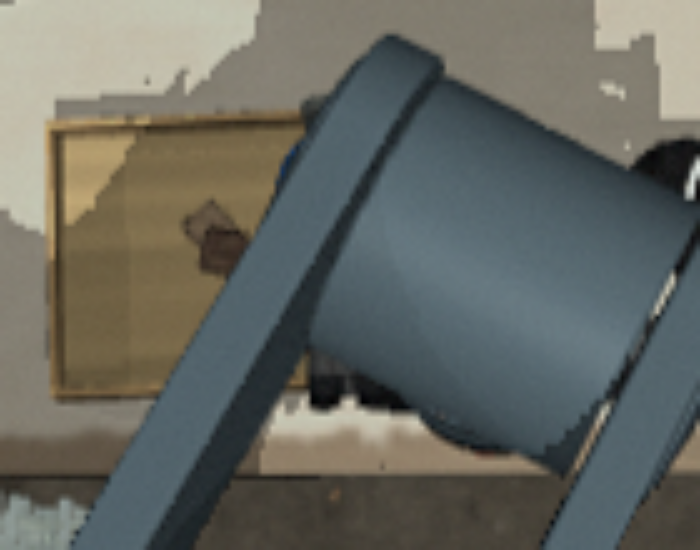

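View pics/s5c.png

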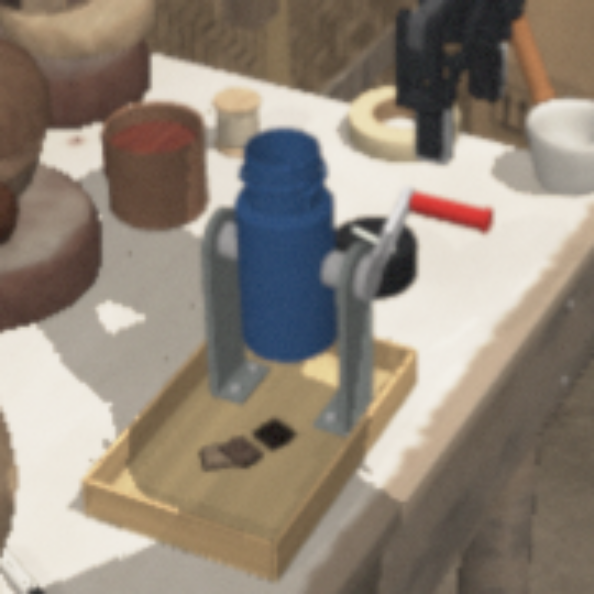

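The barrel is upright with all three tiles in the tray. The cap stands at (378,260) in the crop, on the bench behind the crank.

>>> {"method": "jog_arm", "body": {
  "plan": [
    {"x":-0.4,"y":-0.4,"z":0,"turn":1.1,"grip":85},
    {"x":-1.0,"y":-1.0,"z":0,"turn":2.3,"grip":85},
    {"x":-1.7,"y":-1.65,"z":0,"turn":3.5,"grip":85},
    {"x":-2.3,"y":-2.2,"z":0,"turn":4.7,"grip":85},
    {"x":-2.54,"y":-2.46,"z":0,"turn":5.78,"grip":85}
  ]
}}

```text
time: 15.65
tool_pos: [547.1, -195.3, 190.4]
tcp_rot: [0.282, 0.96, -0.0, 0.0]
contact_force: [-0.9, -0.0, 0.0]
opening: 0.996
grasp_force: 0.0
```

>>> {"method": "jog_arm", "body": {
  "plan": [
    {"x":0,"y":0,"z":0.6,"turn":0,"grip":85},
    {"x":0,"y":0,"z":1.5,"turn":0,"grip":85},
    {"x":0,"y":0,"z":2.4,"turn":0,"grip":85},
    {"x":0,"y":0,"z":2.8,"turn":0,"grip":85},
    {"x":0,"y":0,"z":2.8,"turn":0,"grip":85}
  ]
}}

```text
time: 16.15
tool_pos: [543.1, -192.1, 75.2]
tcp_rot: [0.279, 0.96, 0.001, -0.003]
contact_force: [0.5, 0.3, 0.2]
opening: 0.999
grasp_force: 0.0
```

```bash
python3 -c "
from h import *
o=manip.get_obs();print(o['joint_pos'],o['tcp_rot'],o['tool_pos'])
p,d=snap('side','s6');P=cloud('side',d);z=P[...,2]
m=(abs(P[...,0]-545)<38)&(abs(P[...,1]+193)<38)&(z>24)&(z<38)
q=P[m];print(len(q),q.mean(0),q.max(0),q.min(0));print(cv2.minEnclosingCircle(q[:,:2].astype(np.float32)))
l=P[m&(p.min(2)>110)];print(len(l),l.mean(0));c=l[:,:2]-l[:,:2].mean(0);print(np.linalg.svd(c)[2][0])
cv2.imwrite('pics/s6c.png',cv2.resize(p[190:290,290:390,::-1],None,fx=5,fy=5))
"
```

```text
[-5.45847888e-01  3.73541423e-01  1.71083300e+00 -1.29638881e-04
  1.06379850e+00 -1.55158900e+00] [ 2.78752019e-01  9.60357477e-01  8.01768962e-04 -3.19144612e-03] [ 543.11748797 -192.10737787   75.24693807]
205 [ 541.4578547  -192.48839196   30.72870885] [ 571.28298253 -166.38272689   34.95208475] [ 513.0614135  -221.01192392   24.16162945]
((542.8919677734375, -190.66937255859375), 31.698963165283203)
45 [ 544.70854001 -200.00101567   31.24852015]
[-0.99809939 -0.0616248 ]
```

View pics/s6c.png

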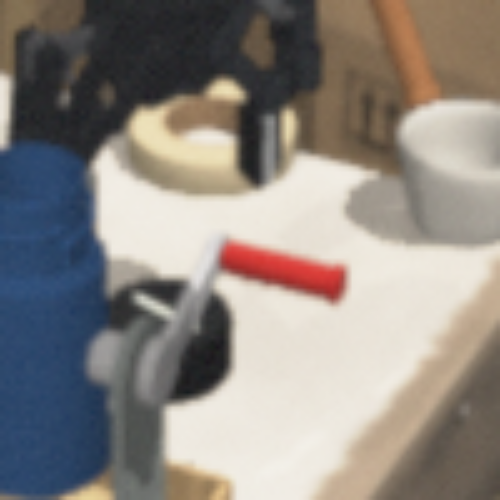

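The line on the cap points along (130,290)–(170,312) and the gripper is above it. Descending to regrasp.

>>> {"method": "jog_arm", "body": {
  "plan": [
    {"x":0,"y":0,"z":0.6,"turn":0,"grip":85},
    {"x":0,"y":0,"z":1.3,"turn":0,"grip":85},
    {"x":0,"y":0,"z":1.7,"turn":0,"grip":85},
    {"x":0,"y":0,"z":1.9,"turn":0,"grip":85},
    {"x":0,"y":0,"z":1.95,"turn":0,"grip":85}
  ],
  "squeeze": 60
}}

```text
time: 16.7
tool_pos: [545.6, -193.4, 0.4]
tcp_rot: [0.279, 0.96, 0.0, -0.0]
contact_force: [-0.2, 0.4, 0.6]
opening: 0.995
grasp_force: 0.0
```

>>> {"method": "jog_arm", "body": {
  "plan": [
    {"x":0,"y":0,"z":0,"turn":0,"grip":68},
    {"x":0,"y":0,"z":0,"turn":0,"grip":50},
    {"x":0,"y":0,"z":0,"turn":0,"grip":50},
    {"x":0,"y":0,"z":0,"turn":0,"grip":50}
  ]
}}

```text
time: 17.1
tool_pos: [546.8, -194.1, 2.1]
tcp_rot: [0.279, 0.96, -0.0, 0.001]
contact_force: [-0.8, 0.6, 6.1]
opening: 0.707
grasp_force: 65.2
```

```bash
python3 -c "
from h import *
o=manip.get_obs();print(o['joint_pos'][5],o['tcp_rot'],o['tool_pos'],o['contact_force'])"
```

```text
-1.5515933450589778 [ 2.78604113e-01  9.60404795e-01 -4.10916095e-04  1.48608564e-03] [ 546.80729342 -194.07861446    2.13137874] [-0.83120977  0.62484233  6.13952828]
```

>>> {"method": "jog_arm", "body": {
  "plan": [
    {"x":0,"y":0,"z":-0.5,"turn":0,"grip":50},
    {"x":0,"y":0,"z":-1.6,"turn":0,"grip":50},
    {"x":0,"y":0,"z":-2.8,"turn":0,"grip":50},
    {"x":0,"y":0,"z":-4.0,"turn":0,"grip":50},
    {"x":0,"y":0,"z":-5.1,"turn":0,"grip":50}
  ]
}}

```text
time: 17.6
tool_pos: [545.6, -193.4, 207.3]
tcp_rot: [0.279, 0.96, -0.0, 0.001]
contact_force: [1.0, 0.7, -0.1]
opening: 0.709
grasp_force: 65.0
```

>>> {"method": "jog_arm", "body": {
  "plan": [
    {"x":0,"y":0,"z":-0.5,"turn":0,"grip":50},
    {"x":0.6,"y":0.7,"z":-0.6,"turn":0,"grip":50},
    {"x":1.35,"y":1.6,"z":-0.6,"turn":0,"grip":50},
    {"x":2.1,"y":2.5,"z":-0.6,"turn":0,"grip":50},
    {"x":2.46,"y":2.94,"z":-0.6,"turn":0,"grip":50}
  ]
}}

```text
time: 18.1
tool_pos: [524.4, -38.2, 228.9]
tcp_rot: [0.278, 0.961, 0.0, 0.0]
contact_force: [-0.5, -0.7, 0.4]
opening: 0.708
grasp_force: 65.0
```

>>> {"method": "jog_arm", "body": {
  "plan": [
    {"x":0,"y":0,"z":0,"turn":0,"grip":50},
    {"x":0,"y":0,"z":0,"turn":0,"grip":50},
    {"x":0,"y":0,"z":0,"turn":0,"grip":50}
  ]
}}

```text
time: 18.4
tool_pos: [525.6, -42.3, 228.6]
tcp_rot: [0.279, 0.96, -0.0, 0.0]
contact_force: [0.0, -0.3, -0.2]
opening: 0.708
grasp_force: 65.0
```

```bash
python3 -c "
from h import *
o=manip.get_obs();print(o['joint_pos'][5],o['tcp_rot'],o['tool_pos'],o['contact_force'],o['ft_torque'])
p,d=snap('side','s7');P=cloud('side',d);z=P[...,2]
R0=(abs(P[...,0]-524)<40)&(abs(P[...,1]+39)<45)
for lo,hi in((140,160),(175,190),(224,246),(248,256)):
  m=R0&(z>lo)&(z<hi)&((p.max(2)<60) if lo>200 else (p[...,2]>p[...,0]+30)); q=P[m][:,:2]
  from scipy.optimize import least_squares
  r=least_squares(lambda c:np.hypot(*(q-c[:2]).T)-c[2],[524,-39,30],loss='soft_l1').x
  print(lo,len(q),r)
"
```

```text
-1.3105496352905037 [ 2.79001746e-01  9.60290522e-01 -1.84914459e-04  3.24789230e-04] [525.57023526 -42.26763939 228.60153936] [ 0.02238206 -0.34189845 -0.1542098 ] [ 0.02727897 -0.01941633 -0.03476606]
140 293 [524.45490665 -37.16354765  28.70442146]
175 291 [524.11791902 -35.93233721  22.14839313]
224 232 [524.30461831 -41.5799552   32.10451065]
248 153 [522.92848021 -38.09430319  29.1881001 ]
```

```bash
python3 -c "
from h import *
from scipy.optimize import least_squares
for n,zb in(('s1',179.5),('s2',235),('s7',226.5)):
  p=cv2.imread(f'pics/{n}.png')[:,:,::-1].astype(int);P=cloud('side',np.load(f'pics/{n}.npy'));z=P[...,2]
  R0=(abs(P[...,0]-524)<40)&(abs(P[...,1]+39)<45)
  for lo,hi,c,r0 in((135,160,0,30),(zb+3,zb+25,1,31)):
    m=R0&(z>lo)&(z<hi)&((p.max(2)<60) if c else (p[...,2]>p[...,0]+30)); q=P[m][:,:2]
    r=least_squares(lambda c:np.hypot(*(q-c[:2]).T)-r0,[524,-39],loss='soft_l1').x
    print(n,lo,len(q),r)
  m=R0&(z>zb+28)&(z<zb+36)&(p.min(2)>75);q=P[m];print('line',len(q),q.mean(0))
"
```

```text
s1 135 334 [525.29703866 -39.05632691]
s1 182.5 291 [524.75706325 -39.59884082]
line 105 [523.16448691 -45.1111021  211.27258394]
s2 135 341 [525.22245519 -39.09242969]
s2 238 328 [522.63381193 -40.09189165]
line 72 [519.76269163 -35.45334562 266.55977733]
s7 135 351 [525.10280933 -38.57408206]
s7 229.5 300 [523.75888468 -40.10801243]
line 73 [521.53576708 -34.91491623 258.22298234]
```

>>> {"method": "jog_arm", "body": {
  "plan": [
    {"x":0,"y":0.03,"z":0.3,"turn":0,"grip":50},
    {"x":0,"y":0.03,"z":0.6,"turn":0,"grip":50},
    {"x":0,"y":0.03,"z":0.85,"turn":0,"grip":50},
    {"x":0,"y":0.03,"z":1.0,"turn":0,"grip":50},
    {"x":0,"y":0.03,"z":1.06,"turn":0,"grip":50}
  ]
}}

```text
time: 18.95
tool_pos: [525.7, -40.3, 184.8]
tcp_rot: [0.279, 0.96, 0.0, -0.001]
contact_force: [0.6, -0.0, -0.6]
opening: 0.706
grasp_force: 65.1
```

>>> {"method": "jog_arm", "body": {
  "plan": [
    {"x":0,"y":0,"z":0.03,"turn":0,"grip":50},
    {"x":0,"y":0,"z":0.06,"turn":0,"grip":50},
    {"x":0,"y":0,"z":0.1,"turn":0,"grip":50},
    {"x":0,"y":0,"z":0.1,"turn":0,"grip":50}
  ]
}}

```text
time: 19.35
tool_pos: [525.9, -40.3, 181.9]
tcp_rot: [0.279, 0.96, 0.0, -0.0]
contact_force: [-0.1, 0.7, -1.0]
opening: 0.707
grasp_force: 65.0
```

>>> {"method": "jog_arm", "body": {
  "plan": [
    {"x":0,"y":0,"z":0.03,"turn":0,"grip":50},
    {"x":0,"y":0,"z":0.06,"turn":0,"grip":50},
    {"x":0,"y":0,"z":0.09,"turn":0,"grip":50},
    {"x":0,"y":0,"z":0.12,"turn":0,"grip":50},
    {"x":0,"y":0,"z":0.12,"turn":0,"grip":50}
  ]
}}

```text
time: 19.85
tool_pos: [526.3, -40.3, 177.4]
tcp_rot: [0.279, 0.96, 0.0, 0.0]
contact_force: [0.6, -0.1, 2.3]
opening: 0.707
grasp_force: 65.3
```

>>> {"method": "jog_arm", "body": {
  "plan": [
    {"x":0,"y":0,"z":0.03,"turn":1.2,"grip":50},
    {"x":0,"y":0,"z":0.04,"turn":2.4,"grip":50},
    {"x":0,"y":0,"z":0.05,"turn":3.6,"grip":50},
    {"x":0,"y":0,"z":0.06,"turn":4.8,"grip":50},
    {"x":0,"y":0,"z":0.07,"turn":6.0,"grip":50}
  ]
}}

```text
time: 20.35
tool_pos: [526.7, -41.9, 175.6]
tcp_rot: [0.564, 0.826, -0.001, 0.002]
contact_force: [-1.0, -4.4, 6.8]
opening: 0.712
grasp_force: 65.6
```

```bash
python3 -c "
from h import *
o=manip.get_obs();print(o['ft_torque'],o['contact_force'],o['joint_pos'][5])"
```

```text
[-0.8251222   0.33654505  0.19848318] [-0.98503363 -4.41409405  6.81461224] -0.6745103632674693
```

>>> {"method": "jog_arm", "body": {
  "plan": [
    {"x":0,"y":0,"z":0.009,"turn":1.4,"grip":50},
    {"x":0,"y":0,"z":0.018,"turn":2.8,"grip":50},
    {"x":0,"y":0,"z":0.026,"turn":4.2,"grip":50},
    {"x":0,"y":0,"z":0.035,"turn":5.6,"grip":50},
    {"x":0,"y":0,"z":0.044,"turn":7.0,"grip":50}
  ]
}}

```text
time: 20.85
tool_pos: [524.7, -41.9, 173.4]
tcp_rot: [0.822, 0.569, -0.002, 0.0]
contact_force: [-8.9, -5.0, 10.5]
opening: 0.711
grasp_force: 66.0
```

>>> {"method": "jog_arm", "body": {
  "plan": [
    {"x":0,"y":0,"z":0.009,"turn":1.4,"grip":50},
    {"x":0,"y":0,"z":0.018,"turn":2.8,"grip":50},
    {"x":0,"y":0,"z":0.026,"turn":4.2,"grip":50},
    {"x":0,"y":0,"z":0.035,"turn":5.6,"grip":50},
    {"x":0,"y":0,"z":0.044,"turn":7.0,"grip":50}
  ]
}}

```text
time: 21.35
tool_pos: [523.4, -40.5, 172.1]
tcp_rot: [0.972, 0.237, -0.003, -0.0]
contact_force: [-18.1, 0.6, 21.5]
opening: 0.705
grasp_force: 67.1
```

```bash
python3 -c "
from h import *
o=manip.get_obs();print(o['ft_torque'],o['contact_force'],o['joint_pos'][5],o['tool_pos'])"
```

```text
[-0.07614216  2.75294524  0.5387986 ] [-18.06946952   0.57662151  21.49762164] 0.7918731198041483 [523.42969926 -40.49624086 172.09743102]
```

>>> {"method": "jog_arm", "body": {
  "plan": [
    {"x":-0.04,"y":-0.02,"z":0,"turn":1.0,"grip":50},
    {"x":-0.067,"y":-0.035,"z":0,"turn":2.4,"grip":50},
    {"x":-0.067,"y":-0.035,"z":0.01,"turn":3.8,"grip":50},
    {"x":-0.067,"y":-0.035,"z":0.02,"turn":5.2,"grip":50},
    {"x":-0.067,"y":-0.035,"z":0.03,"turn":6.6,"grip":50}
  ]
}}

```text
time: 21.85
tool_pos: [522.6, -39.8, 172.0]
tcp_rot: [0.994, -0.106, -0.0, -0.0]
contact_force: [-10.4, 4.7, 21.7]
opening: 0.705
grasp_force: 67.1
```

```bash
python3 -c "
from h import *
o=manip.get_obs();print(o['ft_torque'],o['contact_force'],o['joint_pos'][5],o['tool_pos'])"
```

```text
[0.79957326 1.5930989  0.49190232] [-10.36929923   4.72121545  21.691238  ] 1.4813313310456915 [522.62484797 -39.82452673 171.98020673]
```

```bash
python3 -c "
from h import *
p,d=snap('side','s8')
for n in('side0','s1','s8'):
  p=cv2.imread(f'pics/{n}.png')[:,:,::-1].astype(int);P=cloud('side',np.load(f'pics/{n}.npy'));z=P[...,2]
  m=(np.hypot(P[...,0]-524,P[...,1]+39)<22)&(z>190)&(z<218)
  q=P[m];q2=P[m&(p.min(2)>70)]
  A=np.c_[q[:,:2]-[524,-39],np.ones(len(q))];f=np.linalg.lstsq(A,q[:,2],rcond=None)[0]
  print(n,len(q),np.median(q[:,2]),f,len(q2),q2.mean(0));c=q2[:,:2]-q2[:,:2].mean(0);print(np.linalg.svd(c)[2][0])
p=cv2.imread('pics/s8.png');cv2.imwrite('pics/s8c.png',cv2.resize(p[190:270,250:340],None,fx=6,fy=6))
"
```

```text
side0 211 201.4559745582569 [1.54076975e-02 5.46947584e-03 2.01536579e+02] 53 [523.63100722 -36.28488    201.95053579]
[-0.99748937 -0.07081635]
s1 214 210.9018714625941 [6.59361386e-03 1.17871602e-03 2.10922566e+02] 44 [523.43454706 -37.38654649 211.20249428]
[-0.95913209  0.28295872]
s8 169 201.3049933342577 [-1.14767220e-02 -1.56103425e-03  2.01342764e+02] 39 [520.0019017  -38.44666942 201.4620564 ]
[-0.99485709 -0.1012886 ]
```

View pics/s8c.png

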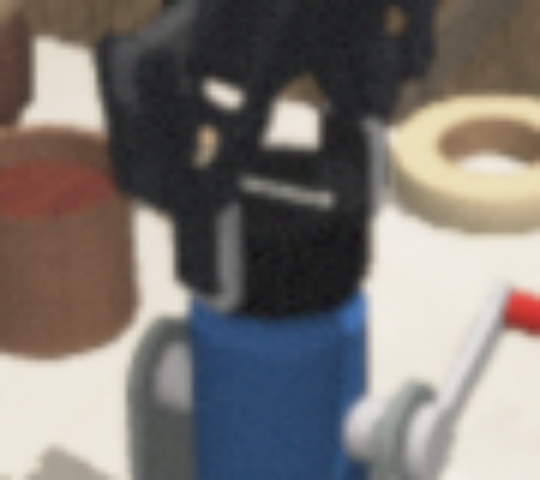

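The cap is seated: its top is at 201.3 mm against 201.45 mm at the start, and the line is back near its starting direction. I'll tighten a little more.

>>> {"method": "jog_arm", "body": {
  "plan": [
    {"x":0,"y":0,"z":0,"turn":1.0,"grip":50},
    {"x":0,"y":0,"z":0,"turn":2.0,"grip":50},
    {"x":0,"y":0,"z":0,"turn":2.8,"grip":50}
  ]
}}

```text
time: 22.2
tool_pos: [522.7, -39.1, 172.0]
tcp_rot: [0.968, -0.249, -0.0, -0.001]
contact_force: [-8.8, 8.0, 19.0]
opening: 0.706
grasp_force: 66.8
```

```bash
python3 -c "
from h import *
o=manip.get_obs();print(o['ft_torque'],o['contact_force'],o['tcp_rot'],o['tool_pos'])"
```

```text
[1.21093567 1.31050443 0.4434835 ] [-8.84774645  7.97320772 19.02907699] [ 9.68377303e-01 -2.49489269e-01 -3.19420390e-04 -6.34180553e-04] [522.70576137 -39.10724669 172.01412929]
```

>>> {"method": "jog_arm", "body": {
  "plan": [
    {"x":0,"y":0,"z":0,"turn":0,"grip":72},
    {"x":0,"y":0,"z":0,"turn":0,"grip":85},
    {"x":0,"y":0,"z":0,"turn":0,"grip":85},
    {"x":0,"y":0,"z":-0.4,"turn":0,"grip":85},
    {"x":0,"y":0,"z":-1.4,"turn":0,"grip":85}
  ]
}}

```text
time: 22.7
tool_pos: [520.2, -39.8, 222.0]
tcp_rot: [0.969, -0.248, -0.005, -0.0]
contact_force: [0.0, -1.0, -0.2]
opening: 0.99
grasp_force: 0.0
```

>>> {"method": "jog_arm", "body": {
  "plan": [
    {"x":0,"y":0,"z":-1.0,"turn":0,"grip":85},
    {"x":-1,"y":0,"z":-1.0,"turn":0,"grip":85},
    {"x":-2,"y":0,"z":-1.0,"turn":0,"grip":85},
    {"x":-3,"y":0,"z":-1.0,"turn":0,"grip":85},
    {"x":-3,"y":0,"z":-1.0,"turn":0,"grip":85}
  ]
}}

```text
time: 23.2
tool_pos: [414.3, 19.3, 264.9]
tcp_rot: [0.969, -0.247, -0.001, -0.0]
contact_force: [-0.1, -0.5, -0.2]
opening: 0.992
grasp_force: 0.0
```

```bash
python3 -c "
from h import *
snap('side','s9')
for n in('side0','s9'):
  p=cv2.imread(f'pics/{n}.png')[:,:,::-1].astype(int);P=cloud('side',np.load(f'pics/{n}.npy'));z=P[...,2]
  m=(np.hypot(P[...,0]-524,P[...,1]+39)<27)&(z>190)&(z<218)
  q=P[m];q2=P[m&(p.min(2)>70)]
  A=np.c_[q[:,:2]-[524,-39],np.ones(len(q))];f=np.linalg.lstsq(A,q[:,2],rcond=None)[0]
  print(n,len(q),np.median(q[:,2]),f,len(q2),q2.mean(0));c=q2[:,:2]-q2[:,:2].mean(0);print(np.linalg.svd(c)[2][0])
p=cv2.imread('pics/s9.png');cv2.imwrite('pics/s9c.png',cv2.resize(p[190:360,220:390],None,fx=3.5,fy=3.5))
"
```

```text
side0 321 201.42272799497744 [3.32603836e-03 9.97764143e-03 2.01483108e+02] 70 [523.49875399 -41.82581975 201.85982841]
[-0.88330961 -0.46879008]
s9 311 201.3246008324279 [ 2.12223774e-02 -1.45285900e-02  2.01125163e+02] 78 [525.52690501 -40.02889852 201.53820927]
[-0.89756362  0.44088496]
```

View pics/s9c.png

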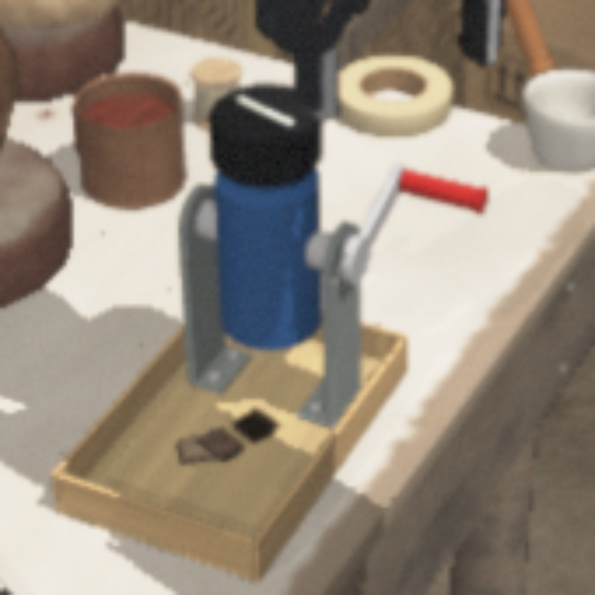

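The cap is back on square and home: its line at (237,98)–(293,125) has turned a little past the start, and its height is 201.3 mm. The tiles are in the tray, the barrel is upright and the gripper is clear.

```bash
python3 -c "
from station import manip
print(manip.hand_in())"
```

```text
the job is handed in; nothing more can be done
None
```

I unscrewed the cap, tipped all three tiles into the tray, turned the barrel upright, screwed the cap back down to its starting height, and handed the job in at about 23 s (no verdict came back).

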